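Nest the open-front parts trays, size in size

TASK

Put away the three empty open-front trays by nesting them in order of size: push the middle tray, closed back first, along the bench into the mouth of the big tray that is screwed to the bench, past its two spring catches until it is fully home and both catches have sprung out again in front of it; and push the small tray, closed back first, fully home into the middle one. Push by feel and do not ram them, and leave the screwdriver, the tub and the roll of tape where they are.

Things in the scene. Friction and masses are not known exactly. Their poses are not given: they have to be found in the camera images.
- big_tray: Largest of three plain 3 mm sheet-steel trays (floor, closed back, two sides; front and top open), screwed to the bench by a tab behind its back. 110 long (x) x 92 wide (y) x 52 high (back 40), inside 86 wide. Origin: centre of underside; x points from mouth (x=-55 mm) to closed back, z up. Middle tray when home: origin at x=+11, y=0, z=+3 mm in this frame.
- big_mouth (a point): Centre of the big tray's mouth, on its floor line (x=-55, y=0, z=3 mm of the tray). Sides flare out over the first 10 mm, the floor starts with a low ramp. A lip is turned 7 mm inwards along the top of each side (underside z=49 mm), so things go in only through the mouth.
- big_back (a point): Centre of the inner face of the big tray's back (x=+52, z=20 mm of the tray); the middle tray's outer back face meets it when home.
- middle_tray: Middle tray, loose, about 0.4 kg, 3 mm sheet: 82 long (x) x 83 wide (y) x 43 high (back 30), inside 77 wide. Origin: centre of underside; x points from the open front (x=-41 mm) to the closed back (outer face x=+41), z up. Sides have lips turned 7 mm inwards on top (69 mm open between). Back corners cut 6 mm, lower back edge turned up. 3 mm total side play in the big tray.
- middle_back (a point): Centre of the inner face of the middle tray's back wall (x=+38, z=20 mm of that tray).
- small_tray: Small tray, loose, about 0.25 kg, 3 mm sheet, no lips: 70 long (x) x 74 wide (y) x 34 high (back 20), inside 68 wide. Origin: centre of underside; x points from the open front (x=-35 mm) to the closed back (outer face x=+35), z up. Back corners and edge eased like the middle's. 3 mm total side play in the middle tray. Home: origin at x=+3, y=0, z=+3 mm of the middle tray.
- small_back (a point): Centre of the inner face of the small tray's back wall (x=+32, z=15 mm of that tray).
- catch_left (a joint): Spring catch in the big tray's left (+y) wall: a nose 3.5 mm proud of the wall at x=-48 to -33 mm, z=23 to 37 mm of the tray, sloped towards the mouth; several newtons to push past. 0 = sprung out into the tray; grows (m, up to 0.006) as it is pushed back into the wall. It stands 3 mm in front of the middle tray when that is home.
- catch_right (a joint): The same catch in the big tray's right (-y) wall.
- screwdriver_red: Bystander: red-handled screwdriver lying in front of the laptop, 218 mm long, 30 mm thick.
- grease_tub: Bystander: small white tub with a blue lid, 37 mm across, 54 mm high, standing to the right of the big tray. Origin under its centre.
- tape_yellow: Bystander: roll of yellow tape lying flat, 66 mm across, 19 mm high, to the left of the big tray. Origin under its centre.

How it is judged:
At the end, for the whole second after the job is handed in: the middle tray is in the big one, straight and flat on its floor, within 3 mm of fully home, with both spring catches sprung out (within 1.2 mm) in front of it; the small tray is in the middle one, straight and flat on its floor, within 3 mm of fully home; both at rest (x of middle_back in the frame of big_tray above 0.046 m and y of middle_tray in the frame of big_tray between -0.005 and 0.005 m and z of middle_tray in the frame of big_tray below 0.008 m and angle between the x axis of middle_tray and the x axis of big_tray, either way round below 0.06 rad and value of joint each of catch_left, catch_right below 0.0012 m and x of small_back in the frame of middle_tray above 0.032 m and y of small_tray in the frame of middle_tray between -0.005 and 0.005 m and z of small_tray in the frame of middle_tray below 0.008 m and angle between the x axis of small_tray and the x axis of middle_tray, either way round below 0.06 rad and linear speed of each of middle_tray, small_tray below 0.02 m/s); the robot touches nothing.
It fails at once if the middle tray is rammed against the big one (over 100 N) (contact force between middle_tray and big_tray above 100 N).
It fails at once if the small tray is rammed against the middle one (over 100 N) (contact force between small_tray and middle_tray above 100 N).
It fails at once if a bystander (screwdriver, tub or tape) is shifted by over 20 mm (distance of any of screwdriver_red, grease_tub, tape_yellow from where it was at the start of the episode above 0.02 m).
It also fails if it takes over 64 s, if anything falls off the work surface, if the arm or the gripper's body presses on something with over 40 N, if the wrist force passes 120 N, or if a joint passes its speed limit or range.

ROBOT

A 6-joint arm with a two-finger parallel gripper is mounted at the origin on a cart in front of the work surface, level with it; the furniture and walls round the work are solid. World frame = base frame: x ahead of the robot, y to its left, z up, the work surface at z = 0. Lengths are in m, angles in rad, forces in N, time in s.
With the tool pointing down it reaches from about 0.4 to 0.825 m from the base axis. Payload 7 kg.
Tool frame: the origin (TCP) lies at the very end of the fingers, on their centre line; the grasp point (between the pads) lies grasp_offset behind it (grasp_offset is the distance from the TCP to the grasp point, in m); z points along the fingers, y is the line along which they close (so a half turn about z gives the same grasp; the last joint's range is limited). The gripper opens to 85 mm and grips with 20 to 120 N. Pads are 22 mm wide; open, the fingers measure 114 mm over their backs; the gripper's body (76 mm by 85 mm) begins 54 mm behind the grasp point. The pads swing forward as they close: fully open they stand 13 mm farther back than shut.
Start: joints at [1.587, 0.359, 0.012, 0, -1.224, -0.288], TCP at [0.181, 0.65, 0.198] pointing down, gripper open.
Joint ranges: [-3.07, 3.07], [-1.43, 2.12], [-1.02, 1.25], [-3.03, 1.67], [-3.05, -0], [-3.03, 3.03]. Speed limits (rad/s): [2.39, 2.39, 3.01, 3.14, 3.14, 3.14].

INTERFACE

Orientations are given as a unit quaternion [w, x, y, z].
In Python, from workcell import sense, snapshot, hand_in, grasp_offset gives the robot as it stands.
- The arm moves only by the tool move_arm, never from a script. Its argument "motion" is one flat list of numbers, 4 for each row, row after row: the shift along the world's x, y, z in units of 0.025 m (1.0 is 0.025 m), then the turn about the world's z in units of 4 degrees (1.0 is 4 degrees). A call has 1 to 10 rows; each row shifts and turns the commanded pose from where the row before left it; what a row does not reach is not made up. A row lasts 1/12 s, in which the tool goes at most 41.7 mm and 7.16 degrees, less where a joint would pass 70% of its speed; a pose out of reach is approached as far as the arm can. A call with a number of a shift or a turn outside -1 to 1 is refused whole. A call with a gripper value outside its range is refused whole. "jaw" is the opening, from 0 (shut) to 1 (fully open), set as the call begins (left out, the last holds). The fingers move at their own pace and stop on an object; "squeeze" is the grip in N (left out, the last holds). Time passes only in rows, so rows that do not move let the fingers close. It gives the time, the measured TCP pose, the force, the opening and the grip force at its end, in the units of the state.
- sense(): the state, without advancing time (a new reading comes with each control period).
- snapshot(name): name is "scene" or "top"; returns a dict with "pixels" (480x640x3 uint8, red, green, blue), "intrinsics" (3x3 intrinsics, pixels), "dist_coeffs" ([k1, k2, p1, p2, k3] as OpenCV has them; the pictures are not rectified), "rvec" (rotation vector, rad) and "tvec" (3), from world to camera coordinates, as OpenCV has them. Camera axes: x right, y down, z forward; pixel columns grow to the right and rows downward; lengths in m; the calibration is good to about 2 mm. A picture is of the moment at which its call begins. There is no depth.
- hand_in(): hands the job in; it is judged then, once.
The state is a dict: "time": time; "joint_pos": joint angles; "dq": joint speeds; "joint_torque": joint torques, N m; "ee_pos": TCP position; "tcp_rot": TCP orientation; "contact_force": force on the tool from outside, world axes, zero at the start; "ft_torque": the same for the moment, N m; "grip_width": opening from 0.0 (shut) to 1.0 (fully open); "grip_force": force on a finger pad.
Only numpy, scipy, OpenCV 4.12 (cv2) and the standard library are available. Lean on these libraries where they do the work, as an engineer would, in place of code of your own. Each camera call takes 0.05 s, during which the arm holds its last target. There are 200 camera calls.

## Working session

There is one attempt and no reset: what is moved stays moved. The work goes in short steps, Python scripts to look and compute and a tool call to move; the robot and the scene stay as the last step left them, time stands still between calls to the robot, and variables do not carry over. Pictures are saved under pics/ and viewed, at most 10 in all, crops included, and the job is handed in when it is done.

Besides the shell and the picture viewer there is one more tool, called after ">>>" as name(argument=value, ...), one argument or row to a line, values as JSON. move_arm: Moves the arm, as the interface text tells. Its arguments: {"type":"object","properties":{"motion":{"type":"array"},"jaw":{"type":"number"},"squeeze":{"type":"number"}},"required":["motion"]}

```bash
mkdir -p pics
python3 - <<'E'
from workcell import sense,snapshot,grasp_offset
import cv2,numpy as np
for n in("scene","top"):
    s=snapshot(n); cv2.imwrite(f"pics/{n}0.png",s["pixels"][:,:,::-1]); np.savez(f"{n}0.npz",**s)
    R=cv2.Rodrigues(np.array(s["rvec"],float))[0]; print(n,-R.T@np.array(s["tvec"]).ravel(), R[2])
print(sense(),grasp_offset)
E
```

```text
scene [ 0.53444324 -0.69282053  0.90052044] [ 0.07790392  0.61541354 -0.78434505]
top [ 0.54420601 -0.03077068  0.99160282] [ 0.08119406  0.02044174 -0.99648867]
{'time': 0.1, 'joint_pos': array([ 1.58711116e+00,  3.59333538e-01,  1.11899118e-02, -3.18771629e-04,
       -1.22409408e+00, -2.88104041e-01]), 'dq': array([-0.00038846, -0.00140384,  0.00184414,  0.00103863, -0.00043393,
        0.00034343]), 'joint_torque': array([-1.80325602e-03, -5.84769452e+01,  2.94108260e+01,  6.95469528e+00,
       -3.20428197e-03,  1.05407292e-05]), 'ee_pos': array([0.18110159, 0.64977393, 0.1967609 ]), 'tcp_rot': array([ 7.35077491e-04,  9.90772908e-01, -1.35530453e-01, -3.88580826e-05]), 'contact_force': array([-0.77288031,  0.25204256,  0.0105025 ]), 'ft_torque': array([ 0.04912432, -0.00250773, -0.0341017 ]), 'grip_force': 0.0, 'grip_width': 1.0048711915792237} 0.0187
```

View pics/scene0.png

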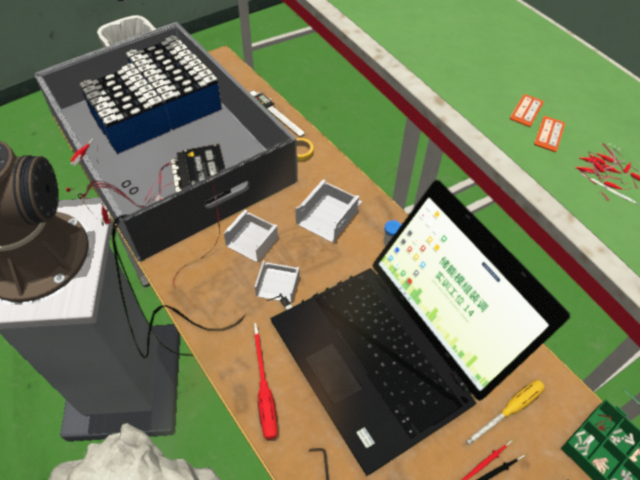

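View pics/top0.png

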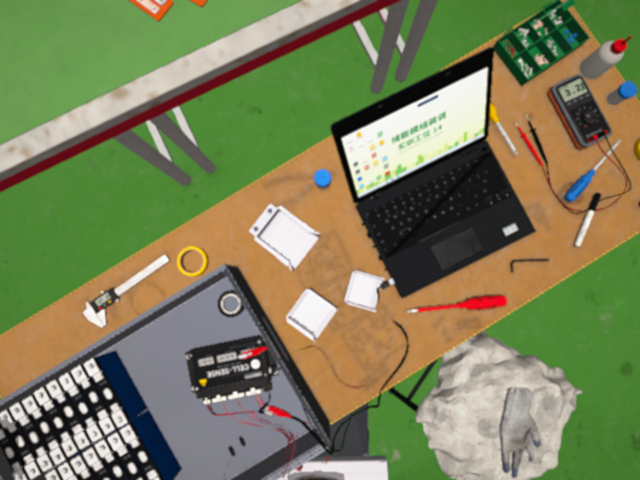

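The scene view shows the big tray at about (328,210), the middle at (250,235) and the small at (277,283). In the top view they are at about (284,237), (311,314) and (364,290). I'll enlarge both for the corners.

```bash
cat > h.py <<'E'
import cv2,numpy as np
def load(f):
    d=np.load(f,allow_pickle=True); return {k:d[k] for k in d}
def ray(s,uv):
    R=cv2.Rodrigues(np.array(s["rvec"],float).ravel())[0]; t=np.array(s["tvec"],float).ravel()
    n=cv2.undistortPoints(np.array(uv,float).reshape(-1,1,2),np.array(s["intrinsics"],float),np.array(s["dist_coeffs"],float)).reshape(-1,2)
    return -R.T@t, np.c_[n,np.ones(len(n))]@R
def plane(s,uv,z):
    c,d=ray(s,uv); return c+d*((z-c[2])/d[:,2])[:,None]
def proj(s,P):
    return cv2.projectPoints(np.array(P,float).reshape(-1,1,3),np.array(s["rvec"],float),np.array(s["tvec"],float),np.array(s["intrinsics"],float),np.array(s["dist_coeffs"],float))[0].reshape(-1,2)
def tri(s1,u1,s2,u2):
    c1,d1=ray(s1,u1); c2,d2=ray(s2,u2); out=[]
    for a,b in zip(d1,d2):
        k=np.linalg.lstsq(np.c_[a,-b],c2-c1,rcond=None)[0]; p,q=c1+k[0]*a,c2+k[1]*b
        out.append([*(p+q)/2,np.linalg.norm(p-q)])
    return np.array(out)
E
python3 - <<'E'
from h import *
T=load("top0.npz");S=load("scene0.npz")
a=cv2.resize(T["pixels"][195:345,240:400],None,fx=5,fy=4*1.0,interpolation=cv2.INTER_CUBIC)
a=cv2.resize(T["pixels"][195:315,245:405],None,fx=5,fy=5,interpolation=cv2.INTER_CUBIC)
a=cv2.resize(T["pixels"][195:343,240:400],None,fx=4,fy=4,interpolation=cv2.INTER_CUBIC)
b=cv2.resize(S["pixels"][170:310,215:375],None,fx=4,fy=4,interpolation=cv2.INTER_CUBIC)
cv2.imwrite("pics/ta.png",a[:,:,::-1]);cv2.imwrite("pics/sb.png",b[:,:,::-1])
for p in [(284,237),(311,314),(364,290),(190,262),(322,178),(455,303)]: print(p,plane(T,[p],0.02).round(3))
for n,s in(("T",T),("S",S)):
    h=cv2.cvtColor(s["pixels"],cv2.COLOR_RGB2HSV); m=((h[...,1]<50)&(h[...,2]>130)).astype(np.uint8)
    k,l,st,c=cv2.connectedComponentsWithStats(m)
    for i in range(1,k):
        if 300<st[i,4]<6000:
            q=cv2.minAreaRect(np.argwhere(l==i)[:,::-1].astype(np.float32)); print(n,st[i],c[i].round(1),cv2.boxPoints(q).round(1).tolist())
E
```

```text
(284, 237) [[0.643 0.055 0.02 ]]
(311, 314) [[ 0.472 -0.001  0.02 ]]
(364, 290) [[ 0.522 -0.118  0.02 ]]
(190, 262) [[0.592 0.266 0.02 ]]
(322, 178) [[ 0.774 -0.032  0.02 ]]
(455, 303) [[ 0.489 -0.316  0.02 ]]
T [353  20  25  45 357] [365.9  41.2] [[352.0, 23.100000381469727], [359.20001220703125, 19.200000762939453], [381.1000061035156, 60.79999923706055], [373.79998779296875, 64.5999984741211]]
T [172 106  25  40 309] [183.6 123.8] [[171.39999389648438, 108.69999694824219], [179.0, 105.0999984741211], [197.39999389648438, 144.3000030517578], [189.8000030517578, 147.89999389648438]]
T [146 120  26  41 324] [158.  139.7] [[144.8000030517578, 121.5], [152.1999969482422, 118.0999984741211], [171.60000610351562, 159.6999969482422], [164.1999969482422, 163.1999969482422]]
T [358 133 126  64 535] [420.5 164.8] [[356.79998779296875, 193.5], [482.3999938964844, 131.6999969482422], [484.29998779296875, 135.6999969482422], [358.70001220703125, 197.5]]
T [ 249  204   71   66 2527] [283.9 235.2] [[245.10000610351562, 234.3000030517578], [273.5, 197.60000610351562], [321.0, 234.39999389648438], 
[... 2773 characters left out ...]
 200.39999389648438], [88.0, 337.70001220703125]]
S [ 225  210   52   52 1128] [249.5 236.6] [[219.0, 241.39999389648438], [240.10000610351562, 204.5], [276.8999938964844, 225.5], [255.8000030517578, 262.3999938964844]]
S [ 255  261   44   41 1105] [276.7 281.9] [[252.89999389648438, 295.29998779296875], [259.5, 259.79998779296875], [298.70001220703125, 267.1000061035156], [292.1000061035156, 302.6000061035156]]
S [379 261 105 129 852] [431.8 326.9] [[377.29998779296875, 263.1000061035156], [382.0, 259.3999938964844], [483.79998779296875, 386.79998779296875], [479.20001220703125, 390.5]]
S [  49  424  145   56 4395] [123.  460.7] [[49.0, 424.0], [193.0, 424.0], [193.0, 479.0], [49.0, 479.0]]
```

View pics/ta.png

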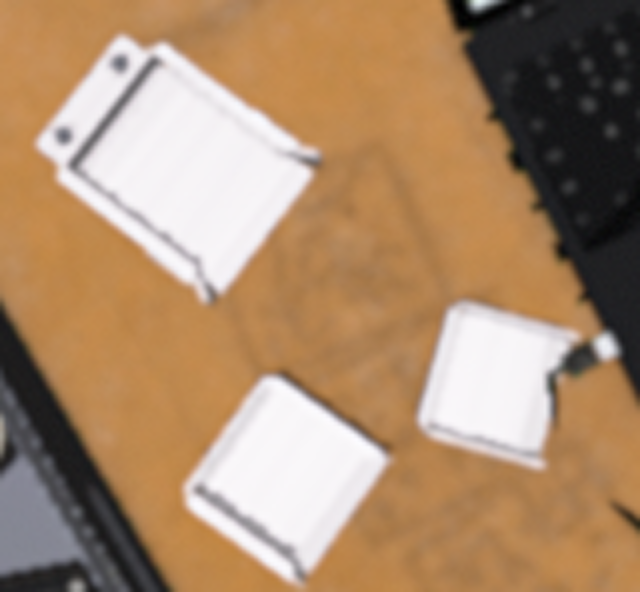

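View pics/sb.png

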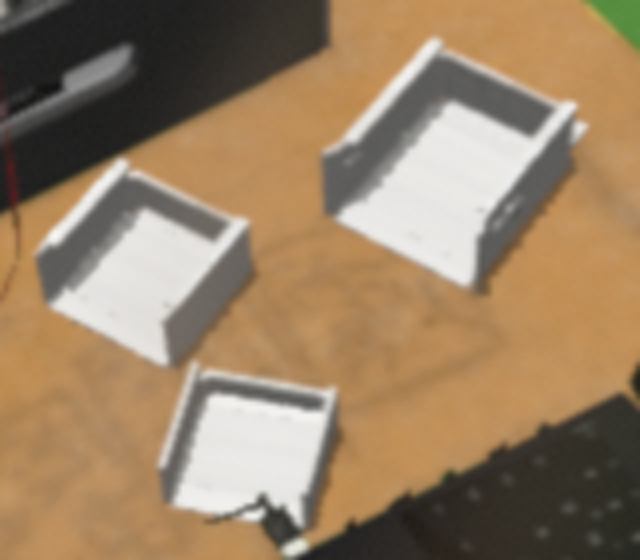

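The crops show all three trays with their backs to the upper left in the top view: the big tray's mouth is about (263,230), the middle tray's front edge runs (388,458)–(302,578) and the small tray's back edge runs (424,425)–(455,302). A plug lies at the small tray's front. I'll triangulate the corners.

```bash
cat >> h.py <<'E'
def fit(model,pts):
    # rigid 2D: world = R(yaw) model + t
    m=np.array(model,float);p=np.array(pts)[:,:2]; mc,pc=m.mean(0),p.mean(0); a=(m-mc)@[1,1j]; b=(p-pc)@[1,1j]
    k=(np.conj(a)*b).sum(); y=np.angle(k); R=np.array([[np.cos(y),-np.sin(y)],[np.sin(y),np.cos(y)]])
    t=pc-R@mc; return t,np.degrees(y),((m@R.T+t)-p)
E
python3 - <<'E'
from h import *
T=load("top0.npz");S=load("scene0.npz")
ct=lambda p:[240+(p[0]+.5)/4-.5,195+(p[1]+.5)/4-.5]
cs=lambda p:[215+(p[0]+.5)/4-.5,170+(p[1]+.5)/4-.5]
D={"big":[((-55,46,52),(57,178),(437,40)),((55,-46,52),(162,43),(577,104))],}
# order: back-left top, back-right top, front-left top, front-right top : model, top px, scene px
D={"big":[((55,46),(57,178),(435,40)),((55,-46),(162,43),(577,104)),((-45,46),(193,285),(342,148)),((-45,-46),(300,152),(492,222))],
"mid":[((35,41.5),(186,490),(122,162)),((35,-41.5),(273,377),(248,221)),((-41,41.5),(298,582),(40,250)),((-41,-41.5),(388,457),(168,320))],
"small":[((32,37),(421,424),(196,368)),((32,-37),(456,302),(337,388)),((-35,37),(544,467),(162,466)),((-35,-37),(578,334),(310,500))]}
for n,v in D.items():
    P=tri(T,[ct(a[1]) for a in v],S,[cs(a[2]) for a in v]); t,y,r=fit([np.array(a[0])/1e3 for a in v],P)
    print(n,(P*1e3).round(1).tolist(),"t",t.round(4),"yaw",y.round(1),(r*1e3).round(1).tolist())
E
```

```text
big [[636.5, 117.4, 51.6, 0.4], [707.8, 59.3, 55.6, 0.3], [578.2, 45.4, 48.2, 1.0], [650.1, -13.6, 49.6, 4.6]] t [0.64   0.0482] yaw 51.0 [[2.3, 2.5], [2.6, 2.8], [-2.2, -3.2], [-2.6, -2.1]]
mid [[464.4, 51.6, 41.5, 7.7], [526.8, 3.7, 43.1, 1.6], [418.4, -7.3, 44.9, 1.3], [483.1, -56.8, 42.9, 1.2]] t [4.75e-01 2.00e-04] yaw 52.8 [[-1.3, 1.6], [2.4, -0.7], [-1.2, -0.0], [0.1, -0.8]]
small [[497.4, -75.6, 25.9, 5.3], [565.3, -96.3, 29.0, 1.0], [476.6, -140.2, 37.8, 0.5], [546.9, -161.7, 31.2, 0.1]] t [ 0.522  -0.1171] yaw 73.1 [[-1.5, -0.0], [1.4, -0.9], [-0.2, 0.5], [0.3, 0.4]]
```

>>> move_arm(
  motion=[0,0,1,0,0,0,1,0,0,0,1,0,0,0,1,0,0.5,-1,0,-0.5,0.5,-1,0,-0.5,0.5,-1,0,-0.5,0.5,-1,0,-0.5,0.5,-1,0,-0.5,0.5,-1,0,-0.5],
  jaw=0.45,
  squeeze=60,
)

```text
time: 0.93
ee_pos: [0.2565, 0.4987, 0.2972]
tcp_rot: [0.0, 0.971, -0.239, -0.0]
contact_force: [0.3, 0.4, 0.4]
grip_width: 0.451
grip_force: 0.0
```

>>> move_arm(
  motion=[0.5,-1,0,-0.4,0.5,-1,0,-0.4,0.5,-1,0,-0.4,0.5,-1,0,-0.4,0.5,-1,0,-0.4,0.5,-1,0,-0.4,0.5,-1,0,0,0.5,-1,0,0,0.5,-1,0,0,0.5,-1,0,0],
)

```text
time: 1.77
ee_pos: [0.3814, 0.2488, 0.2975]
tcp_rot: [0.0, 0.948, -0.319, -0.0]
contact_force: [0.7, 0.3, -0.2]
grip_width: 0.45
grip_force: 0.0
```

>>> move_arm(
  motion=[0.5,-1,-0.2,0,0.5,-1,-0.4,0,0.5,-1,-1,0,0.5,-1,-1,0,0.5,-1,-1,0,0.5,-1,-1,0,0.5,-1,-1,0,0.5,-1,-0.4,0,0.7,-0.7,0,0,0,0,0,0],
)

```text
time: 2.6
ee_pos: [0.4998, 0.0299, 0.1462]
tcp_rot: [0.001, 0.947, -0.32, -0.001]
contact_force: [0.2, -0.1, 0.4]
grip_width: 0.452
grip_force: 0.0
```

>>> move_arm(
  motion=[-0.04,0.07,-1,0,0,0,-1,0,0,0,-1,0,0,0,-1,0,0,0,-0.6,0,0,0,-0.4,0,0,0,-0.3,0,0,0,-0.14,0,0,0,0,0],
)

```text
time: 3.35
ee_pos: [0.4973, 0.0344, 0.0111]
tcp_rot: [0.0, 0.948, -0.319, -0.0]
contact_force: [-0.6, 0.1, 0.2]
grip_width: 0.446
grip_force: 0.0
```

>>> move_arm(
  motion=[0,0,0,0,0,0,0,0,0,0,0,0,0,0,0,0,0,0,0,0,0,0,0,0],
  jaw=0,
)

```text
time: 3.85
ee_pos: [0.4978, 0.0345, 0.0119]
tcp_rot: [-0.0, 0.948, -0.319, 0.0]
contact_force: [0.1, -0.4, -0.7]
grip_width: -0.003
grip_force: 0.0
```

```bash
cat >> h.py <<'E'
def crops(tag,x0=215,y0=170,tx=240,ty=195):
    from workcell import snapshot
    T=snapshot("top");S=snapshot("scene"); np.savez(f"top{tag}.npz",**T);np.savez(f"scene{tag}.npz",**S)
    a=cv2.resize(T["pixels"][ty:ty+150,tx:tx+100],None,fx=4,fy=4,interpolation=cv2.INTER_CUBIC)
    b=cv2.resize(S["pixels"][y0:y0+150,x0:x0+100],None,fx=4,fy=4,interpolation=cv2.INTER_CUBIC)
    cv2.imwrite(f"pics/{tag}.png",np.hstack([a,b])[:,:,::-1])
E
python3 -c "
from h import *
crops('1',x0=205,y0=150,tx=260,ty=210)
from workcell import sense;print(sense())"
```

```text
{'time': 3.95, 'joint_pos': array([ 4.63659239e-01,  2.80035579e-01, -6.03103146e-01, -1.56000130e-05,
       -6.87439847e-01,  4.58318320e-01]), 'dq': array([-0.00032259,  0.00320387, -0.00180114,  0.00178538,  0.00168166,
       -0.00114877]), 'joint_torque': array([ 2.36398722e-03, -4.26739311e+01,  1.98365539e+01,  4.68784779e+00,
       -3.05953545e-04, -1.51722952e-04]), 'ee_pos': array([0.49776688, 0.03445501, 0.01172324]), 'tcp_rot': array([-8.06837679e-05,  9.47837223e-01, -3.18754744e-01,  7.32719228e-05]), 'contact_force': array([ 0.26839712, -0.63839211, -0.08772175]), 'ft_torque': array([ 0.00609952, -0.00621354, -0.03885911]), 'grip_force': 0.0, 'grip_width': -0.0038489648726387727}
```

View pics/1.png

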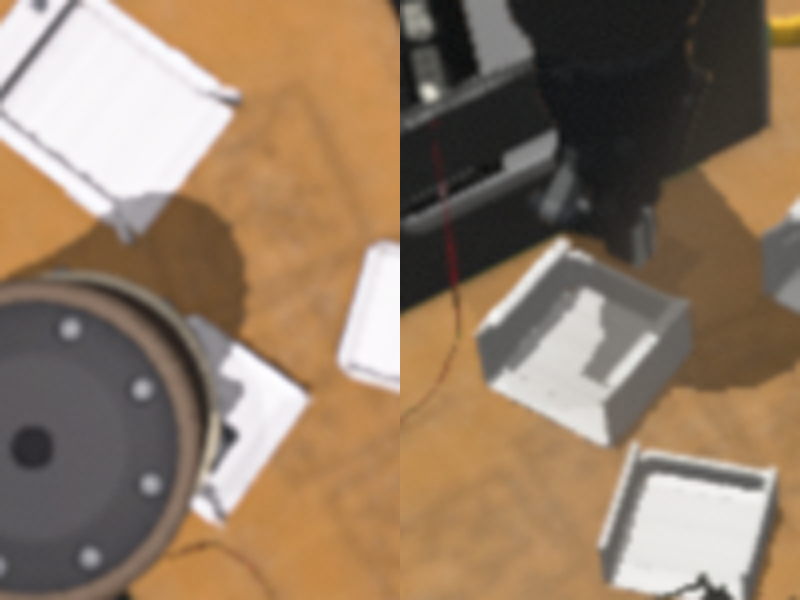

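```bash
python3 -c "
from h import *
S=load('scene1.npz');T=load('top1.npz')
c=np.array([.4978,.0345,.0117]); a=np.radians(52.7); u=np.array([np.cos(a),np.sin(a),0]); v=np.array([-u[1],u[0],0])
b=np.array([.475+.0395*u[0],.0002+.0395*u[1],.03])
for n,p in dict(tcp=c,grasp=c+[0,0,.0187],py=c+.03*u,pv=c+.03*v,nv=c-.03*v,up=c+[0,0,.08],wall=b,wl=b+.035*v,wr=b-.035*v).items(): q=proj(S,p)[0]; print(n,((q-[205,150])*4+[400,0]).round())
"
```

```text
tcp [635. 296.]
grasp [632. 274.]
py [666. 260.]
pv [590. 273.]
nv [680. 319.]
up [624. 198.]
wall [635. 278.]
wl [582. 252.]
wr [689. 305.]
```

Only the outside finger shows behind the back wall, around (640,245), and the inner wall face looks clear. I'll lift and check what the fingers actually did.

>>> move_arm(
  motion=[0,0,0.5,0,0,0,1,0,0,0,1,0,0,0,0,0,0,0,0,0],
)

```text
time: 4.37
ee_pos: [0.4988, 0.0349, 0.0755]
tcp_rot: [-0.001, 0.948, -0.319, 0.001]
contact_force: [-0.7, 0.1, -0.4]
grip_width: -0.001
grip_force: 0.0
```

```bash
python3 -c "
from h import *
crops('2',x0=205,y0=150,tx=260,ty=210)
from workcell import sense;s=sense();print(s['ee_pos'],s['grip_width'],s['contact_force'])"
```

```text
[0.49727952 0.0343601  0.07373027] 0.0024645027029266946 [ 0.02174134 -0.29902111 -0.47812498]
```

View pics/2.png

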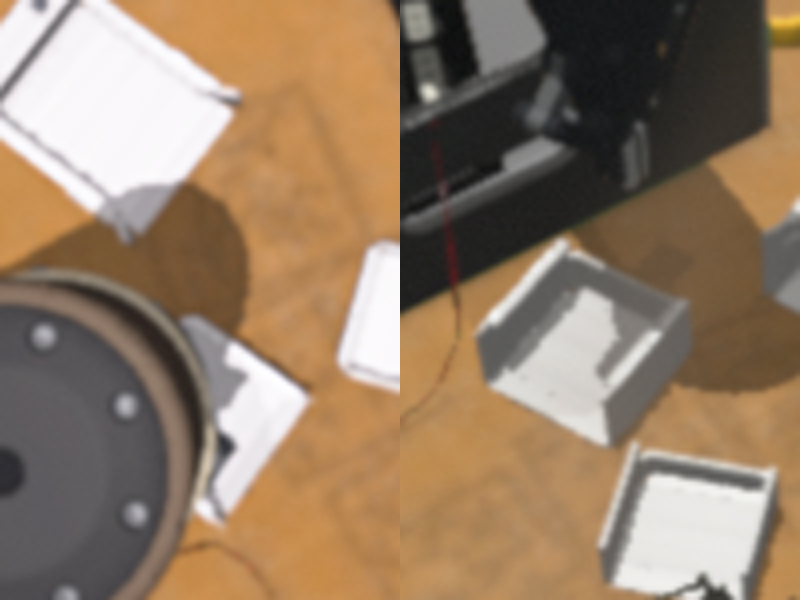

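The visible fingertip, about (630,188), appears higher or farther out than the projected TCP at about (626,220). I'll check this over clear bench against projected markers.

>>> move_arm(
  motion=[0.8,-0.7,0.2,0,0.8,-0.7,0.2,0,0.8,-0.7,0.2,0,0.8,-0.7,0.2,0,0.8,-0.7,0.2,0,0.8,-0.7,0,0,0,0,0,0,0,0,0,0],
  jaw=0.45,
)

```text
time: 5.13
ee_pos: [0.6174, -0.0717, 0.097]
tcp_rot: [0.001, 0.947, -0.32, -0.001]
contact_force: [-0.2, 0.4, -0.6]
grip_width: 0.447
grip_force: 0.0
```

```bash
python3 -c "
from h import *
from workcell import sense,snapshot
S=snapshot('scene');T=snapshot('top');s=sense();np.savez('scene3.npz',**S);np.savez('top3.npz',**T)
c=s['ee_pos'];print(c,s['grip_width'],s['tcp_rot'])
from scipy.spatial.transform import Rotation as Ro
q=s['tcp_rot'];R=Ro.from_quat([q[1],q[2],q[3],q[0]]).as_matrix()
out=[]
for I in(S,T):
    o=proj(I,c)[0]; x0,y0=[int(v) for v in o-[50,90 if I is S else 70]]
    m=cv2.resize(I['pixels'][y0:y0+150,x0:x0+100],None,fx=4,fy=4,interpolation=cv2.INTER_CUBIC)
    f=lambda p:tuple(int(v) for v in (proj(I,p)[0]-[x0,y0])*4+2)
    for k,col in((0,(255,0,0)),(1,(0,255,0)),(2,(0,0,255))): cv2.line(m,f(c),f(c+.03*R[:,k]*(1 if k<2 else -1)),col,1)
    print(x0,y0,f(c)); out.append(m)
cv2.imwrite('pics/3.png',np.hstack(out)[:,:,::-1])"
```

```text
[ 0.61658079 -0.07059603  0.0976549 ] 0.4496016153235911 [ 4.94231683e-04  9.47762165e-01 -3.18975233e-01 -1.19834026e-03]
273 143 (205, 364)
292 174 (204, 284)
```

View pics/3.png

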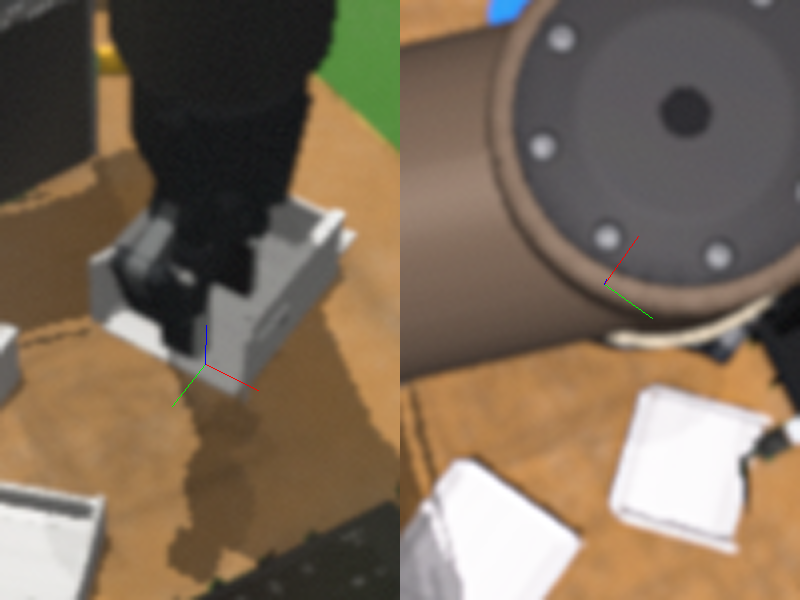

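Against the markers, both fingers separate along tool y as expected, but their ends, about (187,350) and (240,290), sit about 35 px above where they should be. I'll check numerically with the flange centre at top (685,112).

```bash
python3 -c "
from h import *
T=load('top3.npz');S=load('scene3.npz')
c=np.array([.6166,-.0706,.0977]);u=np.array([.605,.797,0]);v=np.array([-.797,.605,0])
o,d=ray(T,[[292+(685-400)/4,174+112/4]]);d=d[0]
A=np.c_[d,-np.array([0,0,1])];k=np.linalg.lstsq(A,c-o,rcond=None)[0];print('ray pt',o+k[0]*d,'axis z',c[2]+k[1])
for h in(.1,.15,.2,.25,.3,.35): print(h,(o+d*((h-o[2])/d[2])).round(4))
# finger end rays vs finger-side verticals
for name,px,sg in(('near',(187,350),-1),('far',(243,292),1)):
  o2,d2=ray(S,[[273+px[0]/4,143+px[1]/4]]);d2=d2[0]
  for z in(.098,.105,.115,.125,.135): p=o2+d2*((z-o2[2])/d2[2])-c; print(name,z,'u %.1f v %.1f'%(p@u*1e3,p@v*1e3))
"
```

```text
ray pt [ 0.61712528 -0.0696139   0.58149919] axis z 0.5814991909006941
0.1 [ 0.7027 -0.1152  0.1   ]
0.15 [ 0.6938 -0.1105  0.15  ]
0.2 [ 0.685  -0.1057  0.2   ]
0.25 [ 0.6761 -0.101   0.25  ]
0.3 [ 0.6672 -0.0963  0.3   ]
0.35 [ 0.6583 -0.0915  0.35  ]
near 0.098 u 2.2 v 10.7
near 0.105 u -2.6 v 7.9
near 0.115 u -9.5 v 3.9
near 0.125 u -16.3 v -0.1
near 0.135 u -23.1 v -4.1
far 0.098 u 48.4 v 6.3
far 0.105 u 43.2 v 3.5
far 0.115 u 35.8 v -0.5
far 0.125 u 28.4 v -4.4
far 0.135 u 21.0 v -8.4
```

>>> move_arm(
  motion=[0,0,-0.8,0,0,0,-1,0,0,0,-1,0,0,0,-0.5,0,0,0,-0.3,0,0,0,-0.14,0,0,0,0,0],
  jaw=0,
)

```text
time: 5.82
ee_pos: [0.6173, -0.0701, 0.0053]
tcp_rot: [0.0, 0.948, -0.318, -0.0]
contact_force: [-0.4, 0.3, -0.2]
grip_width: 0.0
grip_force: 0.0
```

>>> move_arm(
  motion=[0,0,-0.1,0,0,0,-0.1,0,0,0,0,0],
)

```text
time: 6.07
ee_pos: [0.618, -0.0704, 0.001]
tcp_rot: [-0.0, 0.948, -0.319, 0.0]
contact_force: [-0.2, 0.2, -0.6]
grip_width: -0.0
grip_force: 0.0
```

>>> move_arm(
  motion=[0,0,-0.1,0,0,0,-0.1,0,0,0,0,0],
)

```text
time: 6.32
ee_pos: [0.6175, -0.0706, -0.0047]
tcp_rot: [0.0, 0.948, -0.319, -0.0]
contact_force: [0.4, -0.1, 0.7]
grip_width: -0.001
grip_force: 0.0
```

>>> move_arm(
  motion=[0,0,-0.1,0,0,0,0,0],
)

```text
time: 6.48
ee_pos: [0.6175, -0.0706, -0.0073]
tcp_rot: [0.0, 0.948, -0.319, -0.0]
contact_force: [-0.4, 0.2, -0.7]
grip_width: 0.001
grip_force: 0.0
```

>>> move_arm(
  motion=[0,0,-0.1,0,0,0,0,0],
)

```text
time: 6.65
ee_pos: [0.6175, -0.0706, -0.0099]
tcp_rot: [0.0, 0.948, -0.319, -0.0]
contact_force: [-0.2, -0.5, -0.6]
grip_width: -0.003
grip_force: 0.0
```

>>> move_arm(
  motion=[0,0,-0.1,0,0,0,-0.1,0,0,0,0,0],
)

```text
time: 6.9
ee_pos: [0.6173, -0.0706, -0.015]
tcp_rot: [0.0, 0.948, -0.319, -0.0]
contact_force: [-0.1, -0.6, 0.3]
grip_width: 0.002
grip_force: 0.0
```

>>> move_arm(
  motion=[0,0,-0.1,0,0,0,0,0],
)

```text
time: 7.07
ee_pos: [0.6175, -0.0706, -0.0174]
tcp_rot: [0.0, 0.948, -0.319, -0.0]
contact_force: [-0.3, -0.5, 0.0]
grip_width: 0.002
grip_force: 0.0
```

>>> move_arm(
  motion=[0,0,-0.1,0,0,0,0,0],
)

```text
time: 7.23
ee_pos: [0.6175, -0.0706, -0.0198]
tcp_rot: [0.0, 0.948, -0.319, -0.0]
contact_force: [-0.0, -0.3, 0.3]
grip_width: 0.001
grip_force: 0.0
```

>>> move_arm(
  motion=[0,0,-0.1,0,0,0,0,0],
)

```text
time: 7.4
ee_pos: [0.6175, -0.0706, -0.0223]
tcp_rot: [0.0, 0.948, -0.319, -0.0]
contact_force: [-0.7, -0.8, 0.1]
grip_width: -0.0
grip_force: 0.0
```

>>> move_arm(
  motion=[0,0,-0.1,0,0,0,0,0],
)

```text
time: 7.57
ee_pos: [0.6174, -0.0706, -0.0248]
tcp_rot: [0.0, 0.948, -0.319, -0.0]
contact_force: [0.4, -1.0, 0.5]
grip_width: -0.002
grip_force: 0.0
```

>>> move_arm(
  motion=[0,0,-0.08,0,0,0,0,0],
)

```text
time: 7.73
ee_pos: [0.6175, -0.0706, -0.0268]
tcp_rot: [0.0, 0.948, -0.319, -0.0]
contact_force: [0.9, 0.5, -0.3]
grip_width: 0.0
grip_force: 0.0
```

>>> move_arm(
  motion=[0,0,-0.08,0,0,0,0,0],
)

```text
time: 7.9
ee_pos: [0.6175, -0.0706, -0.0287]
tcp_rot: [0.0, 0.948, -0.319, -0.0]
contact_force: [0.0, 0.5, -0.1]
grip_width: 0.001
grip_force: 0.0
```

>>> move_arm(
  motion=[0,0,-0.08,0,0,0,0,0],
)

```text
time: 8.07
ee_pos: [0.6175, -0.0706, -0.0307]
tcp_rot: [0.0, 0.948, -0.319, -0.0]
contact_force: [-0.5, 0.7, -0.9]
grip_width: 0.004
grip_force: 0.0
```

```bash
python3 -c "
from h import *
from workcell import sense,snapshot
S=snapshot('scene');s=sense();np.savez('scene4.npz',**S);c=s['ee_pos'];print(c,s['contact_force'])
for z in(0,-.03,.01,.02,.03): print(z,proj(S,[c[0],c[1],z]).round(1))
g=cv2.cvtColor(S['pixels'],cv2.COLOR_RGB2GRAY);o=proj(S,[c[0],c[1],0.0])[0].astype(int)
print(o);print(g[o[1]-22:o[1]+10,o[0]-16:o[0]+16:2])
"
```

```text
[ 0.61756572 -0.07056814 -0.03061141] [-0.22557977 -0.11579035  0.22192981]
0 [[323.4 262.4]]
-0.03 [[323.1 270.5]]
0.01 [[323.5 259.7]]
0.02 [[323.6 256.9]]
0.03 [[323.7 254. ]]
[323 262]
[[126 104  36  48  47  31  28  27  26  26  27  27  26  26  28  67]
 [124 104  39  50  50  31  25  27  26  24  26  26  27  26  36  76]
 [128 111  54  56  48  29  27  25  24  23  25  25  26  35  56  84]
 [130 124  83  70  50  31  25  25  25  24  27  25  27  49  75  88]
 [133 132 106  85  53  27  24  24  23  24  24  28  25  53  76  88]
 [131 133 111  96  61  26  25  23  26  26  25  25  30  54  73  79]
 [126 126 107  99  69  25  26  23  26  23  25  28  30  62  73  75]
 [124 116 102  98  64  26  25  23  27  25  25  26  32  64  72  72]
 [116 109 101  94  56  28  26  25  25  25  26  27  35  68  71  75]
 [ 95 103 101  87  49  32  29  28  26  27  26  31  43  69  73  74]
 [ 70  98  99  79  48  37  31  30  30  24  28  52  56  68  71  77]
 [ 74 102  99  68  60  56  35  31  28  25  33  74  72  71  72  80]
 [ 91 115  98  58  77  89  42  31  29  27  32  72  77  72  74  80]
 [ 97 123 100  52  68  90  45  30  27  2
[... 533 characters left out ...]
  63  78  67  70  74  75  78]
 [132 131 111  70  72  72  55  33  32  66  81  70  73  77  78  80]
 [133 132 117  75  74  73  66  47  39  72  83  73  74  78  79  79]
 [132 133 126  83  75  73  70  64  55  77  80  74  76  79  79  80]
 [132 134 129  85  71  70  69  69  68  78  76  79  76  79  79  78]
 [133 133 128  83  68  69  71  71  74  76  78  79  79  79  79  79]
 [131 130 125  82  69  69  73  75  75  76  79  77  80  80  79  80]
 [129 127 123  83  71  72  74  75  77  78  79  80  81  79  79  79]
 [126 124 123  91  73  74  76  77  79  78  78  78  80  80  79  79]
 [124 124 125 101  74  76  75  80  80  78  79  79  80  81  80  79]
 [126 128 126  93  76  77  77  79  78  79  78  78  80  81  79  79]]
```

>>> move_arm(
  motion=[0,0,-0.1,0,0,0,0,0],
)

```text
time: 8.28
ee_pos: [0.6175, -0.0706, -0.0333]
tcp_rot: [0.0, 0.948, -0.319, -0.0]
contact_force: [-0.2, 1.0, -1.1]
grip_width: -0.001
grip_force: 0.0
```

>>> move_arm(
  motion=[0,0,-0.08,0,0,0,0,0],
)

```text
time: 8.45
ee_pos: [0.6177, -0.0706, -0.0336]
tcp_rot: [0.0, 0.948, -0.318, 0.0]
contact_force: [-4.7, 1.1, 12.6]
grip_width: -0.004
grip_force: 6.4
```

>>> move_arm(
  motion=[0,0,-0.08,0,0,0,0,0],
)

```text
time: 8.62
ee_pos: [0.6178, -0.0706, -0.0337]
tcp_rot: [0.0, 0.948, -0.318, 0.0]
contact_force: [-11.3, 3.3, 29.4]
grip_width: 0.0
grip_force: 14.7
```

>>> move_arm(
  motion=[0,0,-0.06,0,0,0,0,0],
)

```text
time: 8.78
ee_pos: [0.6179, -0.0705, -0.0338]
tcp_rot: [0.0, 0.948, -0.318, 0.001]
contact_force: [-15.4, 3.9, 41.5]
grip_width: 0.001
grip_force: 20.8
```

The bench is felt at a reported z of −0.0335, so the shut fingertips really stand 33.5 mm above the reported TCP. I'll apply that offset and grip the middle tray's back wall again.

>>> move_arm(
  motion=[0,0,0.75,0,0,0,1,0,0,0,1,0,-0.8,0.7,0.4,0,-0.8,0.7,0,0,-0.8,0.7,0,0,-0.8,0.7,0,0,-0.8,0.7,0,0,-0.74,0.6,0,0],
  jaw=0.45,
)

```text
time: 9.53
ee_pos: [0.4981, 0.0327, 0.0404]
tcp_rot: [-0.0, 0.948, -0.319, 0.0]
contact_force: [1.4, 1.1, 0.0]
grip_width: 0.45
grip_force: 0.0
```

>>> move_arm(
  motion=[0,0,0,0,0,0,-0.7,0,0,0,-0.8,0,0,0,-0.6,0,0,0,-0.4,0,0,0,-0.2,0,0,0,0,0],
)

```text
time: 10.12
ee_pos: [0.4987, 0.0316, -0.0281]
tcp_rot: [0.001, 0.948, -0.319, -0.001]
contact_force: [-0.3, 0.2, 0.4]
grip_width: 0.447
grip_force: 0.0
```

>>> move_arm(
  motion=[0,0,0,0,0,0,0,0,0,0,0,0,0,0,0,0,0,0,0,0,0,0,0,0],
  jaw=0,
)

```text
time: 10.62
ee_pos: [0.4996, 0.032, -0.0264]
tcp_rot: [-0.0, 0.948, -0.319, 0.0]
contact_force: [-2.6, -1.2, 7.2]
grip_width: 0.025
grip_force: 59.7
```

>>> move_arm(
  motion=[0,0,0.3,0,0,0,0.7,0,0,0,0.8,0,0.4,-0.2,0,0,0.8,-0.4,0,-0.1,0.8,-0.4,0,-0.1,0.8,-0.4,0,-0.1,0.83,-0.43,0,-0.07,0,0,0,0,0,0,0,0],
)

```text
time: 11.45
ee_pos: [0.5905, -0.0147, 0.0167]
tcp_rot: [0.0, 0.943, -0.332, -0.001]
contact_force: [-1.4, -0.3, -4.4]
grip_width: 0.019
grip_force: 58.9
```

```bash
python3 -c "
from h import *
crops('5',x0=225,y0=150,tx=250,ty=195)
from workcell import sense;s=sense();print(s['ee_pos'],s['grip_width'],s['grip_force'],s['contact_force'],s['ft_torque'],s['tcp_rot'])"
```

```text
[ 0.58900942 -0.01414142  0.01686801] 0.023729134112758957 58.89429688453674 [-0.1812686   0.00923902 -4.48111523] [ 0.10418553 -0.04810639  0.00042435] [ 3.34049876e-04  9.43504679e-01 -3.31357945e-01 -8.50060549e-04]
```

View pics/5.png

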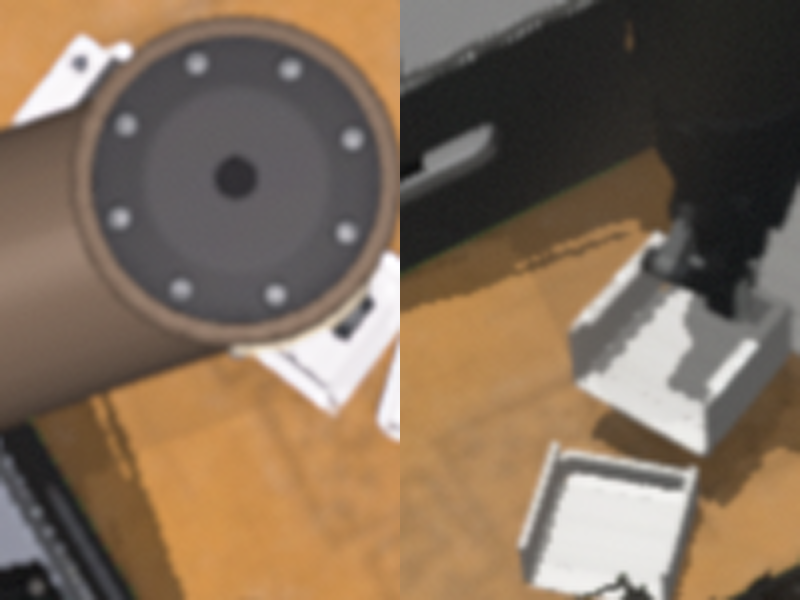

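The middle tray hangs level in the grip with its front floor edge at scene crop (578,375)–(705,450). The small tray is clear below it. I'll advance and lower it to just above the bench.

>>> move_arm(
  motion=[0.2,0.25,0,0,0.2,0.25,0,0,0,0,-0.5,0,0,0,-0.6,0,0,0,-0.3,0,0,0,-0.16,0,0,0,0,0],
)

```text
time: 12.13
ee_pos: [0.5994, -0.001, -0.022]
tcp_rot: [0.001, 0.944, -0.331, -0.001]
contact_force: [-1.0, -0.2, -4.6]
grip_width: 0.02
grip_force: 58.9
```

>>> move_arm(
  motion=[0.1,0.125,0,0,0.1,0.125,0,0,0.1,0.125,0,0,0,0,0,0],
)

```text
time: 12.47
ee_pos: [0.6089, 0.0089, -0.0204]
tcp_rot: [-0.001, 0.944, -0.331, 0.001]
contact_force: [0.4, -0.3, -4.2]
grip_width: 0.02
grip_force: 58.8
```

>>> move_arm(
  motion=[0.1,0.125,0,0,0.05,0.0625,0,0,0,0,0,0],
)

```text
time: 12.72
ee_pos: [0.6117, 0.0132, -0.021]
tcp_rot: [-0.0, 0.944, -0.331, 0.0]
contact_force: [-0.3, 1.1, -4.5]
grip_width: 0.025
grip_force: 58.9
```

>>> move_arm(
  motion=[0.05,0.0625,0,0,0.05,0.0625,0,0,0,0,0,0],
)

```text
time: 12.97
ee_pos: [0.614, 0.016, -0.0211]
tcp_rot: [0.0, 0.944, -0.331, 0.0]
contact_force: [1.7, -0.2, -3.8]
grip_width: 0.022
grip_force: 58.9
```

>>> move_arm(
  motion=[0.1,0.125,0,0,0.05,0.0625,0,0,0,0,0,0],
)

```text
time: 13.22
ee_pos: [0.6182, 0.0205, -0.021]
tcp_rot: [-0.0, 0.944, -0.331, 0.0]
contact_force: [2.4, -3.3, -4.2]
grip_width: 0.018
grip_force: 59.0
```

>>> move_arm(
  motion=[0.05,0.0625,0,0,0.05,0.0625,0,0,0,0,0,0],
)

```text
time: 13.47
ee_pos: [0.6206, 0.0235, -0.021]
tcp_rot: [0.0, 0.944, -0.331, 0.0]
contact_force: [1.5, -3.7, -4.7]
grip_width: 0.018
grip_force: 59.0
```

>>> move_arm(
  motion=[0.12,0.11,0,0,0.05,0.0625,0,0,0,0,0,0],
)

```text
time: 13.72
ee_pos: [0.6246, 0.0284, -0.0211]
tcp_rot: [-0.0, 0.944, -0.331, 0.0]
contact_force: [2.0, -1.2, -5.3]
grip_width: 0.018
grip_force: 59.0
```

>>> move_arm(
  motion=[0.1,0.125,0,0,0.05,0.0625,0,0,0,0,0,0],
)

```text
time: 13.97
ee_pos: [0.6285, 0.0333, -0.0211]
tcp_rot: [-0.0, 0.944, -0.331, 0.0]
contact_force: [1.3, -0.7, -4.6]
grip_width: 0.02
grip_force: 59.1
```

>>> move_arm(
  motion=[0.1,0.125,0,0,0.05,0.0625,0,0,0,0,0,0],
)

```text
time: 14.22
ee_pos: [0.6322, 0.038, -0.0211]
tcp_rot: [-0.0, 0.944, -0.331, 0.0]
contact_force: [1.5, -0.9, -5.0]
grip_width: 0.02
grip_force: 59.1
```

>>> move_arm(
  motion=[0.1,0.125,0,0,0.1,0.125,0,0,0.1,0.125,0,0,0,0,0,0],
)

```text
time: 14.55
ee_pos: [0.64, 0.0476, -0.0211]
tcp_rot: [-0.0, 0.944, -0.331, 0.0]
contact_force: [1.2, -0.1, -5.2]
grip_width: 0.019
grip_force: 59.1
```

>>> move_arm(
  motion=[0.1,0.125,0,0,0.1,0.125,0,0,0.05,0.0625,0,0,0,0,0,0],
)

```text
time: 14.88
ee_pos: [0.646, 0.0552, -0.0212]
tcp_rot: [-0.0, 0.944, -0.331, 0.0]
contact_force: [1.3, -0.1, -5.1]
grip_width: 0.019
grip_force: 59.0
```

>>> move_arm(
  motion=[0.05,0.0625,0,0,0.05,0.0625,0,0,0,0,0,0],
)

```text
time: 15.13
ee_pos: [0.6482, 0.058, -0.0211]
tcp_rot: [-0.0, 0.944, -0.331, 0.0]
contact_force: [1.0, -1.5, -5.6]
grip_width: 0.02
grip_force: 59.1
```

>>> move_arm(
  motion=[0.05,0.0625,0,0,0.05,0.0625,0,0,0,0,0,0],
)

```text
time: 15.38
ee_pos: [0.6507, 0.0611, -0.0211]
tcp_rot: [-0.0, 0.944, -0.331, 0.0]
contact_force: [2.5, -1.2, -4.2]
grip_width: 0.019
grip_force: 59.1
```

>>> move_arm(
  motion=[0,0,-0.09,0,0,0,0,0],
)

```text
time: 15.55
ee_pos: [0.6509, 0.0612, -0.0232]
tcp_rot: [-0.0, 0.944, -0.331, 0.0]
contact_force: [1.4, 0.0, -2.7]
grip_width: 0.021
grip_force: 59.3
```

>>> move_arm(
  motion=[0,0,0,0,0,0,0,0,0,0,0,0,0,0,0.4,0,0,0,0.8,0,0,0,0.8,0,0,0,0.2,0],
  jaw=0.2,
)

```text
time: 16.13
ee_pos: [0.6526, 0.0613, 0.0359]
tcp_rot: [-0.001, 0.944, -0.331, 0.002]
contact_force: [1.3, -0.0, 0.2]
grip_width: 0.197
grip_force: 0.0
```

>>> move_arm(
  motion=[-0.4,-0.5,0,0,-0.4,-0.5,0,0,0,0,-0.6,0,0,0,-0.8,0,0,0,-0.6,0,0,0,-0.2,0,0,0,0,0],
  jaw=0,
)

```text
time: 16.72
ee_pos: [0.6296, 0.0355, -0.0244]
tcp_rot: [0.001, 0.944, -0.331, -0.001]
contact_force: [0.2, -0.1, 1.0]
grip_width: -0.001
grip_force: 0.0
```

>>> move_arm(
  motion=[0.1,0.125,0,0,0.1,0.125,0,0,0,0,0,0],
)

```text
time: 16.97
ee_pos: [0.6371, 0.0431, -0.0221]
tcp_rot: [-0.001, 0.944, -0.331, 0.001]
contact_force: [1.2, -0.0, -0.0]
grip_width: -0.0
grip_force: 0.0
```

>>> move_arm(
  motion=[0.1,0.125,0,0,0.1,0.125,0,0,0.1,0.125,0,0,0,0,0,0],
)

```text
time: 17.3
ee_pos: [0.6435, 0.052, -0.0232]
tcp_rot: [-0.0, 0.944, -0.331, 0.0]
contact_force: [0.6, 0.1, 0.4]
grip_width: -0.001
grip_force: 0.0
```

>>> move_arm(
  motion=[0.05,0.0625,0,0,0.1,0.125,0,0,0,0,0,0],
)

```text
time: 17.55
ee_pos: [0.647, 0.0564, -0.0235]
tcp_rot: [0.0, 0.944, -0.331, 0.0]
contact_force: [-0.3, -0.5, 0.4]
grip_width: 0.0
grip_force: 0.4
```

>>> move_arm(
  motion=[0.05,0.0625,0,0,0.1,0.125,0,0,0,0,0,0],
)

```text
time: 17.8
ee_pos: [0.651, 0.0613, -0.0235]
tcp_rot: [-0.0, 0.944, -0.331, 0.0]
contact_force: [-0.6, 0.4, -0.3]
grip_width: 0.0
grip_force: 0.3
```

>>> move_arm(
  motion=[0.05,0.0625,0,0,0.1,0.125,0,0,0,0,0,0],
)

```text
time: 18.05
ee_pos: [0.6548, 0.0661, -0.0234]
tcp_rot: [-0.0, 0.944, -0.331, 0.0]
contact_force: [0.5, -0.6, -0.7]
grip_width: -0.0
grip_force: 0.3
```

>>> move_arm(
  motion=[0.05,0.0625,0,0,0.05,0.0625,0,0,0,0,0,0],
)

```text
time: 18.3
ee_pos: [0.657, 0.069, -0.0234]
tcp_rot: [-0.0, 0.944, -0.331, 0.0]
contact_force: [-0.0, -0.6, 0.9]
grip_width: 0.001
grip_force: 0.4
```

>>> move_arm(
  motion=[0.05,0.0625,0,0,0.05,0.0625,0,0,0,0,0,0],
)

```text
time: 18.55
ee_pos: [0.6595, 0.0721, -0.0234]
tcp_rot: [-0.0, 0.944, -0.331, 0.0]
contact_force: [-0.8, -1.2, -0.2]
grip_width: 0.002
grip_force: 0.5
```

>>> move_arm(
  motion=[0.05,0.0625,0,0,0.05,0.0625,0,0,0,0,0,0],
)

```text
time: 18.8
ee_pos: [0.6623, 0.0754, -0.0233]
tcp_rot: [-0.0, 0.944, -0.331, 0.0]
contact_force: [0.8, -0.9, -1.1]
grip_width: 0.0
grip_force: 0.2
```

>>> move_arm(
  motion=[0.05,0.0625,0,0,0.05,0.0625,0,0,0,0,0,0],
)

```text
time: 19.05
ee_pos: [0.6632, 0.077, -0.0235]
tcp_rot: [0.001, 0.944, -0.331, -0.001]
contact_force: [-3.6, -5.4, 3.4]
grip_width: 0.0
grip_force: 3.1
```

>>> move_arm(
  motion=[0.05,0.0625,0,0,0.05,0.0625,0,0,0,0,0,0],
)

```text
time: 19.3
ee_pos: [0.6631, 0.0772, -0.0236]
tcp_rot: [0.003, 0.943, -0.331, -0.003]
contact_force: [-9.2, -15.7, 8.6]
grip_width: 0.002
grip_force: 8.8
```

>>> move_arm(
  motion=[0.05,0.0625,0,0,0,0,0,0],
)

```text
time: 19.47
ee_pos: [0.663, 0.0773, -0.0237]
tcp_rot: [0.005, 0.943, -0.332, -0.004]
contact_force: [-12.3, -21.1, 13.1]
grip_width: 0.004
grip_force: 11.6
```

>>> move_arm(
  motion=[0.05,0.0625,0,0,0,0,0,0],
)

```text
time: 19.63
ee_pos: [0.6628, 0.0773, -0.0238]
tcp_rot: [0.006, 0.943, -0.332, -0.005]
contact_force: [-15.1, -23.8, 16.0]
grip_width: -0.002
grip_force: 14.4
```

>>> move_arm(
  motion=[-0.3,-0.4,0,0,-0.3,-0.4,0,0,0,0,0.8,0,0,0,0.9,0,0,0,0.8,0,-0.8,-0.9,0,0.6,-0.8,-0.9,0,1,-0.8,-0.9,0,1,-0.8,-0.9,0,1,-0.8,-0.9,0,1],
  jaw=0.4,
)

```text
time: 20.47
ee_pos: [0.554, -0.0486, 0.0395]
tcp_rot: [-0.001, 0.985, -0.174, 0.001]
contact_force: [-0.2, -0.1, 0.2]
grip_width: 0.4
grip_force: 0.0
```

>>> move_arm(
  motion=[-0.4,-0.6,0,0.6,0,0,0,0,0,0,0,0],
)

```text
time: 20.72
ee_pos: [0.5447, -0.0635, 0.0398]
tcp_rot: [-0.0, 0.988, -0.156, 0.001]
contact_force: [1.7, 0.0, 0.7]
grip_width: 0.403
grip_force: 0.0
```

```bash
python3 -c "
from h import *
crops('6',x0=285,y0=160,tx=245,ty=195)
from workcell import sense;s=sense();print(s['ee_pos'],s['contact_force'],s['tcp_rot'])"
```

```text
[ 0.54538372 -0.0626804   0.03952678] [ 0.12235829 -1.0855669  -0.63827813] [-3.52709621e-04  9.87860740e-01 -1.55339162e-01  8.83017098e-04]
```

View pics/6.png

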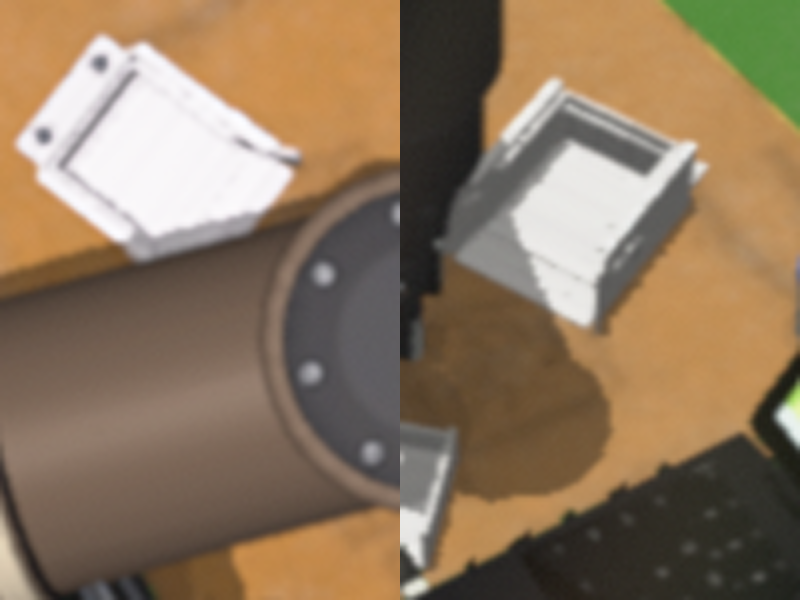

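The middle tray sits at the back of the big one, with its floor edge near scene (600,285) and the big mouth at (600,328). Now for the small tray: I'll check the depth numerically while going to its back wall.

```bash
python3 -c "
from h import *
S=load('scene6.npz');u=np.array([.625,.78,0]);o=np.array([.6378,.0455,0])
for px,z in(((600,284),.006),((600,328),.0),((565,267),.006),((555,307),.0)):
  p=plane(S,[[285+(px[0]-400)/4,160+px[1]/4]],z)[0]; d=p-o; print(px,p.round(4),'s %.1f v %.1f'%(d@u*1e3,(-d[0]*u[1]+d[1]*u[0])*1e3))
"
```

```text
(600, 284) [0.6508 0.0055 0.006 ] s -23.1 v -35.1
(600, 328) [ 0.648  -0.0197  0.    ] s -44.5 v -48.7
(565, 267) [0.6332 0.019  0.006 ] s -23.6 v -13.0
(555, 307) [ 0.6254 -0.0034  0.    ] s -45.9 v -20.9
```

>>> move_arm(
  motion=[-0.26,-0.44,0,0.25,-0.26,-0.44,0,0,0,0,-0.8,0,0,0,-0.8,0,0,0,-0.5,0,0,0,-0.3,0,0,0,-0.2,0,0,0,-0.1,0,0,0,0,0],
)

```text
time: 21.57
ee_pos: [0.5314, -0.0851, -0.0285]
tcp_rot: [0.0, 0.989, -0.147, -0.0]
contact_force: [0.1, -0.1, -0.1]
grip_width: 0.403
grip_force: 0.0
```

>>> move_arm(
  motion=[0,0,0,0,0,0,0,0,0,0,0,0,0,0,0,0,0,0,0,0],
  jaw=0,
)

```text
time: 21.98
ee_pos: [0.5318, -0.0851, -0.0276]
tcp_rot: [-0.0, 0.989, -0.146, 0.001]
contact_force: [-1.7, 2.3, 4.9]
grip_width: 0.015
grip_force: 59.0
```

>>> move_arm(
  motion=[0,0,0.1,0,0.1,0.33,0,0,0.15,0.48,0,0,0.15,0.48,0.3,0,0.3,0.4,0.3,-0.8,0.4,0.4,0,-0.9,0.4,0.4,0,-0.9,0.4,0.3,0,-0.9,0.4,0.2,0,-0.9,0.26,0.12,0,-0.9],
)

```text
time: 22.82
ee_pos: [0.5967, -0.0053, -0.0105]
tcp_rot: [-0.0, 0.945, -0.327, 0.0]
contact_force: [0.7, -0.4, -2.5]
grip_width: 0.016
grip_force: 58.1
```

>>> move_arm(
  motion=[0,0,-0.2,-0.17,0,0,-0.18,0,0,0,0,0,0,0,0,0],
)

```text
time: 23.15
ee_pos: [0.5941, -0.0076, -0.021]
tcp_rot: [0.0, 0.944, -0.331, -0.001]
contact_force: [0.2, -0.5, -2.2]
grip_width: 0.014
grip_force: 58.0
```

>>> move_arm(
  motion=[0.14,0.095,0.05,0,0.1,0.125,0,0,0.1,0.125,0,0,0.1,0.125,0,0,0.1,0.125,0,0,0.1,0.125,0,0,0.1,0.125,0,0,0,0,0,0,0,0,0,0],
)

```text
time: 23.9
ee_pos: [0.6137, 0.0139, -0.0193]
tcp_rot: [0.0, 0.943, -0.331, -0.0]
contact_force: [-0.2, 0.3, -3.2]
grip_width: 0.016
grip_force: 58.0
```

>>> move_arm(
  motion=[0.1,0.125,0,0,0.1,0.125,0,0,0,0,0,0],
)

```text
time: 24.15
ee_pos: [0.6195, 0.0204, -0.019]
tcp_rot: [-0.0, 0.943, -0.331, 0.0]
contact_force: [-0.2, -0.4, -2.5]
grip_width: 0.02
grip_force: 58.1
```

>>> move_arm(
  motion=[0.05,0.0625,0,0,0.05,0.0625,0,0,0,0,0,0],
)

```text
time: 24.4
ee_pos: [0.6215, 0.0233, -0.0191]
tcp_rot: [-0.0, 0.943, -0.332, 0.0]
contact_force: [0.3, 0.7, -2.3]
grip_width: 0.012
grip_force: 58.1
```

>>> move_arm(
  motion=[0.05,0.0625,0,0,0.05,0.0625,0,0,0,0,0,0],
)

```text
time: 24.65
ee_pos: [0.624, 0.0264, -0.0191]
tcp_rot: [-0.0, 0.943, -0.332, 0.0]
contact_force: [0.7, 1.1, -2.7]
grip_width: 0.013
grip_force: 58.1
```

>>> move_arm(
  motion=[0.03,0.0775,-0.03,0,0.05,0.0625,0,0,0,0,0,0],
)

```text
time: 24.9
ee_pos: [0.626, 0.03, -0.0199]
tcp_rot: [-0.0, 0.943, -0.331, 0.0]
contact_force: [-0.1, -0.2, -3.5]
grip_width: 0.015
grip_force: 58.1
```

>>> move_arm(
  motion=[0.05,0.0625,0,0,0.05,0.0625,0,0,0,0,0,0],
)

```text
time: 25.15
ee_pos: [0.6286, 0.0331, -0.0198]
tcp_rot: [-0.0, 0.943, -0.331, 0.0]
contact_force: [0.4, -0.9, -2.1]
grip_width: 0.012
grip_force: 58.1
```

>>> move_arm(
  motion=[0.05,0.0625,0,0,0.05,0.0625,0,0,0,0,0,0],
)

```text
time: 25.4
ee_pos: [0.6311, 0.0362, -0.0199]
tcp_rot: [-0.0, 0.943, -0.331, 0.0]
contact_force: [0.7, 0.1, -2.4]
grip_width: 0.015
grip_force: 58.0
```

>>> move_arm(
  motion=[0.05,0.0625,0,0,0.05,0.0625,0,0,0,0,0,0],
)

```text
time: 25.65
ee_pos: [0.6336, 0.0393, -0.0198]
tcp_rot: [-0.0, 0.943, -0.331, 0.0]
contact_force: [0.7, 0.8, -2.8]
grip_width: 0.013
grip_force: 58.0
```

>>> move_arm(
  motion=[0.1,0.125,0,0,0.1,0.125,0,0,0.1,0.125,0,0,0.1,0.125,0,0,0,0,0,0],
)

```text
time: 26.07
ee_pos: [0.644, 0.0523, -0.0199]
tcp_rot: [-0.0, 0.944, -0.331, 0.0]
contact_force: [0.5, -0.9, -2.6]
grip_width: 0.01
grip_force: 58.1
```

>>> move_arm(
  motion=[0.1,0.125,0,0,0.1,0.125,0,0,0.1,0.125,0,0,0,0,0,0],
)

```text
time: 26.4
ee_pos: [0.6515, 0.0616, -0.0198]
tcp_rot: [-0.0, 0.943, -0.331, 0.0]
contact_force: [0.0, -0.1, -2.6]
grip_width: 0.018
grip_force: 58.1
```

>>> move_arm(
  motion=[0,0,-0.07,0,0,0,0,0],
)

```text
time: 26.57
ee_pos: [0.651, 0.061, -0.0215]
tcp_rot: [-0.0, 0.943, -0.331, 0.0]
contact_force: [1.0, 0.2, -0.8]
grip_width: 0.015
grip_force: 58.3
```

>>> move_arm(
  motion=[0,0,0,0,0,0,0,0,0,0,0,0,0,0,0.4,0,0,0,0.8,0,0,0,0.8,0,0,0,0.2,0],
  jaw=0.2,
)

```text
time: 27.15
ee_pos: [0.6529, 0.0613, 0.0376]
tcp_rot: [-0.001, 0.944, -0.331, 0.002]
contact_force: [0.7, -0.2, 0.4]
grip_width: 0.195
grip_force: 0.0
```

>>> move_arm(
  motion=[-0.4,-0.5,0,0,-0.4,-0.5,0,0,0,0,-0.6,0,0,0,-0.8,0,0,0,-0.4,0,0,0,-0.2,0,0,0,0,0],
  jaw=0,
)

```text
time: 27.73
ee_pos: [0.63, 0.0357, -0.0177]
tcp_rot: [0.001, 0.943, -0.332, -0.001]
contact_force: [0.0, -0.2, 0.4]
grip_width: 0.0
grip_force: 0.0
```

>>> move_arm(
  motion=[0.1,0.125,-0.08,0,0.1,0.125,0,0,0.1,0.125,0,0,0.1,0.125,0,0,0.1,0.125,0,0,0.1,0.125,0,0,0,0,0,0],
)

```text
time: 28.32
ee_pos: [0.6465, 0.0554, -0.0184]
tcp_rot: [-0.0, 0.944, -0.331, 0.0]
contact_force: [-0.6, 1.5, -1.0]
grip_width: -0.002
grip_force: 0.0
```

>>> move_arm(
  motion=[0.1,0.125,0,0,0.1,0.125,0,0,0.1,0.125,0,0,0,0,0,0],
)

```text
time: 28.65
ee_pos: [0.654, 0.0647, -0.0186]
tcp_rot: [-0.0, 0.943, -0.331, 0.0]
contact_force: [-0.6, 0.0, 0.5]
grip_width: 0.001
grip_force: 0.0
```

>>> move_arm(
  motion=[0.05,0.0625,0,0,0.05,0.0625,0,0,0.05,0.0625,0,0,0,0,0,0],
)

```text
time: 28.98
ee_pos: [0.6572, 0.069, -0.0187]
tcp_rot: [-0.0, 0.943, -0.332, 0.0]
contact_force: [0.9, 0.7, -0.8]
grip_width: -0.001
grip_force: 0.0
```

>>> move_arm(
  motion=[0.05,0.0625,0,0,0.05,0.0625,0,0,0,0,0,0],
)

```text
time: 29.23
ee_pos: [0.6598, 0.0721, -0.0186]
tcp_rot: [-0.0, 0.943, -0.332, 0.0]
contact_force: [-0.5, -0.2, -0.1]
grip_width: -0.002
grip_force: 0.1
```

>>> move_arm(
  motion=[0.05,0.0625,0,0,0.05,0.0625,0,0,0,0,0,0],
)

```text
time: 29.48
ee_pos: [0.6617, 0.0747, -0.0188]
tcp_rot: [0.0, 0.943, -0.332, -0.0]
contact_force: [-0.6, -1.7, 1.8]
grip_width: -0.001
grip_force: 1.4
```

>>> move_arm(
  motion=[0.05,0.0625,0,0,0,0,0,0],
)

```text
time: 29.65
ee_pos: [0.6618, 0.0751, -0.0189]
tcp_rot: [0.001, 0.943, -0.332, -0.001]
contact_force: [-4.2, -5.5, 2.8]
grip_width: -0.003
grip_force: 3.8
```

>>> move_arm(
  motion=[0.05,0.0625,0,0,0,0,0,0],
)

```text
time: 29.82
ee_pos: [0.6619, 0.0754, -0.019]
tcp_rot: [0.002, 0.943, -0.332, -0.002]
contact_force: [-6.7, -10.1, 6.0]
grip_width: -0.002
grip_force: 6.5
```

>>> move_arm(
  motion=[0.05,0.0625,0,0,0,0,0,0],
)

```text
time: 29.98
ee_pos: [0.6619, 0.0756, -0.0191]
tcp_rot: [0.004, 0.943, -0.332, -0.003]
contact_force: [-8.6, -14.3, 8.4]
grip_width: 0.003
grip_force: 9.3
```

>>> move_arm(
  motion=[0.05,0.0625,0,0,0.05,0.0625,0,0,0,0,0,0],
)

```text
time: 30.23
ee_pos: [0.6619, 0.0758, -0.0192]
tcp_rot: [0.006, 0.943, -0.333, -0.005]
contact_force: [-12.5, -24.3, 13.9]
grip_width: -0.0
grip_force: 15.3
```

>>> move_arm(
  motion=[-0.3,-0.4,0,0,-0.3,-0.4,0,0,0,0,0.8,0,0,0,0.9,0,0,0,1,0,-0.5,-0.9,0.5,0,-0.5,-0.9,0.5,0,-0.5,-0.9,0,0,-0.5,-0.9,0,0,-0.5,-0.9,0,0],
)

```text
time: 31.07
ee_pos: [0.5907, -0.0501, 0.0745]
tcp_rot: [-0.001, 0.944, -0.331, 0.001]
contact_force: [-1.5, -0.5, -0.5]
grip_width: -0.002
grip_force: 0.0
```

>>> move_arm(
  motion=[-0.5,-0.9,0,0,-0.5,-0.9,0,0,-0.5,-0.5,0,0,0,0,0,0,0,0,0,0],
)

```text
time: 31.48
ee_pos: [0.5532, -0.1076, 0.0743]
tcp_rot: [-0.0, 0.943, -0.332, 0.001]
contact_force: [0.2, -0.1, -0.1]
grip_width: 0.002
grip_force: 0.0
```

```bash
python3 -c "
from h import *
from workcell import snapshot,sense
T=snapshot('top');S=snapshot('scene');np.savez('top7.npz',**T);np.savez('scene7.npz',**S)
a=cv2.resize(T['pixels'][195:275,240:325],None,fx=4.7,fy=4.7,interpolation=cv2.INTER_CUBIC)
b=cv2.resize(S['pixels'][170:250,285:370],None,fx=4.7,fy=4.7,interpolation=cv2.INTER_CUBIC)
cv2.imwrite('pics/7.png',np.hstack([a,b])[:,:,::-1]);s=sense();print(s['ee_pos'],s['contact_force'])"
```

```text
[ 0.55398569 -0.10672071  0.07414486] [1.18790573 0.58586386 0.69078289]
```

View pics/7.png

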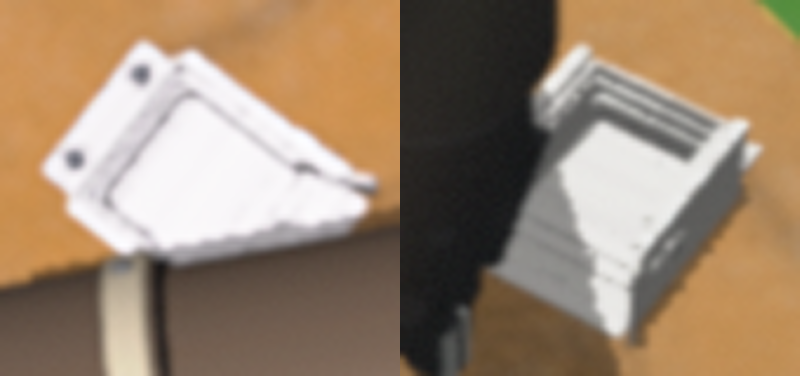

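All three backs now stand one behind the other in the big tray, with scene lines at (590,60)–(690,150). I'll compare the right catch slot, near scene (665,250), with the first picture before handing in.

```bash
python3 -c "
from h import *
A=[cv2.cvtColor(load(f'scene{i}.npz')['pixels'],cv2.COLOR_RGB2GRAY).astype(int) for i in(0,6,7)]
for a in A: print(a[216:230,336:348])
u=np.array([.625,.78,0]);o=np.array([.6378,.0455,0]);S=load('scene7.npz')
for px,z in(((625,268),.006),((630,335),.0)):
  p=plane(S,[[285+(px[0]-400)/4.7,170+px[1]/4.7]],z)[0];print(px,((p-o)@u*1e3-7.5).round(1))
c=np.array([0.6378,.0455,0])+u*.0075
" ; python3 -c "
from h import *
# bystanders: colour-mask centroids before/after
for r,lo,hi in(('tape',(22,120,120),(32,255,255)),('red',(0,150,100),(6,255,255)),('blue',(100,140,120),(112,255,255))):
  for i in(0,7):
    S=load(f'scene{i}.npz');m=cv2.inRange(cv2.cvtColor(S['pixels'],cv2.COLOR_RGB2HSV),lo,hi)
    b={'tape':(290,130,325,170),'red':(240,320,290,445),'blue':(380,215,405,245)}[r]
    q=np.argwhere(m[b[1]:b[3],b[0]:b[2]]);print(r,i,len(q),q.mean(0).round(1) if len(q) else None)
"
```

```text
[[231 232 232 233 234 232 211 148 104  92  92  92]
 [230 231 232 233 231 216 167 115  95  91  93  91]
 [231 231 232 231 218 169 121 100 100  97  93  92]
 [233 234 230 216 175 125 101 107 113 107  97  93]
 [235 237 228 179 129 109 113 120 115 103  95  93]
 [231 231 203 140 106 124 143 131 105  94  92  92]
 [219 205 155 109 104 132 146 116  89  89  92  92]
 [208 163 115  99 107 119 115  94  84  91  91  93]
 [183 129 104 113 118 112  98  88  89  91  90  91]
 [156 113 119 132 122 103  94  91  91  91  92  95]
 [143 112 124 132 110  95  92  93  92  92  93 102]
 [132 108 113 111  97  91  93  92  91  93 101 120]
 [109  96  99  95  93  91  93  93  92 100 120 140]
 [ 97  92  93  92  92  92  92  92  95 114 138 151]]
[[226 217 221 230 234 232 211 149 104  92  92  92]
 [229 226 228 232 231 217 167 113  94  92  92  92]
 [231 231 231 231 219 169 122 101  99  97  93  93]
 [233 234 231 216 174 125 101 107 114 108  97  94]
 [234 237 228 180 128 109 114 119 115 102  95  93]
 [231 230 204 141 107 123 143 131 105  93  93  91]
 [219 206 155 109 105 132 147 115  89  90  92  92]
 [207 165 115  99 107 118 11
[... 505 characters left out ...]
126 103 107 115 107  97  93]
 [235 237 228 180 128 108 114 120 115 103  94  93]
 [231 231 204 141 106 122 143 131 107  94  93  92]
 [218 206 154 108 105 132 144 115  89  90  92  93]
 [208 164 115 100 109 119 117  95  85  91  91  91]
 [185 128 104 112 119 112  98  88  90  91  91  91]
 [157 112 118 133 121 103  94  90  92  92  91  95]
 [144 110 125 133 110  96  94  92  91  91  93 102]
 [133 107 112 109  98  91  93  92  91  94 101 120]
 [110  96  98  96  93  91  92  92  94 101 121 140]
 [ 94  92  92  92  93  91  91  92  95 113 138 150]]
(625, 268) -23.7
(630, 335) -51.6
tape 0 59 [17.3 19.5]
tape 7 5 [ 4. 32.]
red 0 504 [80.7 26.6]
red 7 500 [79.9 26.4]
blue 0 152 [12. 12.]
blue 7 152 [12. 12.]
```

```bash
python3 -c "
from workcell import hand_in
print(hand_in())"
```

```text
the job is handed in; nothing more can be done
None
```

I handed the job in with the middle tray pushed to a firm stop (about 30 N) in the big one and the small tray to a firm stop (about 30 N) in the middle one; the right catch looks sprung out, the left catch and the tape were hidden by the arm and not checked at the end, and no verdict came back.

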